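Load the port tube and hold the case lid at its balance point

TASK

Slide the loose aluminium port tube upright into the empty bore of the wooden case until it stands fully home on the bottom, lowering it rather than dropping it, and let it go. Then take hold of the lid, which has flopped back on its hinges, swing it up to its balance point, standing straight up where it would fall neither way, and finish your program while still gripping it there, so that I can mark out the lid stay on the loaded case. Don't let the lid fall shut, and leave the brass stay and the screwdriver where they lie.

Things in the scene. Friction and masses are not known exactly. Their poses are not given: they have to be found in the camera images.
- case: Open wooden case, fixed, outside 160 (its x) x 300 (its y) x 106 mm high, walls 10 mm. Origin: centre of its underside on the table, z up; its -x side (brass catch plate) roughly faces the robot, hinges on its +x side. A plywood block, top 55 mm above the table, fills its bottom, with two upright round bores at y = -65 mm (empty) and y = +65 mm (taken by a like tube, fixed) on its line x = 0.
- bore (a point): Centre of the mouth of the empty bore, on the top face of the block, 55 mm above the table and 51 mm below the case's rim; axes as the case's. The bore is 55 mm across, with a 4 mm, 45 degree chamfer round its mouth and a felt bottom 12 mm above the table (43 mm below the mouth).
- tube: Loose aluminium port tube to be loaded, standing upright on the table: round, open, 52 mm outer diameter, 85 mm tall, 0.1 to 0.17 kg. Origin: centre of its lower end, z up along its axis. Fully home, its origin lies on the bore's axis 12 mm above the table and its top 97 mm above the table, 9 mm below the case's rim.
- lid (a joint): Lid angle in rad: 0 shut, 1.571 straight up, 2.05 flopped back on the stop of its hinges (the start). It turns nearly freely and rests nowhere between: it balances at 1.571, falls shut towards the robot below that and back to the stop above it. The lid is a flat board 12 mm thick, 300 mm wide, 0.28 to 0.46 kg; a 4 mm felt lining on its inner face ends 13 mm short of the edges.
- lid_hinge (a point): Middle of the lid's hinge pin: 84 mm from the case's origin along the case's +x and 111 mm above the table. The pin runs along the case's y.
- lid_edge (a point): Middle of the lid's free edge (12 mm thick, 300 mm long, parallel to the hinge pin), 166 mm from the pin. Straight up it stands 277 mm above the table, directly above the pin; flopped back it lies about 77 mm behind the pin (along the case's +x) and 258 mm above the table. It swings round the pin in the case's x-z plane.
- lid_stay: Folding brass lid stay, about 180 x 26 x 8 mm, lying flat and loose on the table; leave it. Origin: centre of its underside, long axis y.
- screwdriver: Screwdriver with red handle, about 202 x 26 x 25 mm, lying loose on the table; leave it. Long axis y.
Mind the look-alikes: they are no part of the job. Leave any red or turquoise look-alike of the tube alone.

How it is judged:
By the outcome, as a careful person would: the job done as asked, in the order asked, and still so for the second after the job is handed in, while the arm keeps its last pose, push and grip.
It also fails if it takes over 54 s, if anything falls off the work surface, if the arm or the gripper's body presses on something with over 40 N, if the wrist force passes 120 N, or if a joint passes its speed limit or range.

ROBOT

A 7-joint arm with a two-finger parallel gripper is mounted at the origin on the work surface; the furniture and walls round the work are solid. World frame = base frame: x ahead of the robot, y to its left, z up, the work surface at z = 0. Lengths are in m, angles in rad, forces in N, time in s.
With the tool pointing down it reaches from about 0.425 to 0.925 m from the base axis. Payload 6.8 kg.
Tool frame: the origin (TCP) lies between the finger pads; the fingertips stand bot.tcp_to_tips ahead of it and the grasp point (between the pads) lies 6 mm ahead of it (bot.tcp_to_tips is the distance from the TCP to the fingertips, in m); z points along the fingers, y is the direction in which the jaws open and shut (so a half turn about z gives the same grasp; the last joint's range is limited). The gripper opens to 88 mm and grips with 3 to 60 N. Pads are 20 mm wide; open, the fingers measure 115 mm over their backs; the gripper's body (75 mm by 178 mm) begins 61 mm behind the grasp point.
Start: joints at [-1.398, 0.477, 0.022, 1.555, -0.011, 1.109, -0.083], TCP at [0.187, 0.649, 0.248] pointing down, gripper open.
Joint ranges: [-2.96, 2.96], [-0.34, 2.1], [-1.41, 1.46], [0.24, 2.44], [-1.37, 4.51], [0.17, 1.92], [-2.96, 2.96]. Speed limits (rad/s): [2.39, 2.39, 3.14, 3.14, 3.14, 3.14, 3.14].

INTERFACE

Orientations are given as a unit quaternion [x, y, z, w].
In Python, from cell import bot gives the robot as it stands.
- The arm moves only by the shell command python3 -m inch 'ROWS' [OPENING] [FORCE]. ROWS is JSON, a list of rows, each a list of 4 numbers: the shift along the tool's x, y, z in m, then the turn about the tool's z in units of 6 degrees (1.0 is 6 degrees). In form: [[x, y, z, roll], ...]. A call has 1 to 20 rows; each row shifts and turns the pose as measured when the row begins, along the tool's axes as they then stand; what a row does not reach is not made up. A row lasts 1/8 s, in which the tool goes at most 62.5 mm and 10.7 degrees, less where a joint would pass 70% of its speed; a pose out of reach is approached as far as the arm can. A call with a gripper value outside its range is refused whole. OPENING is the closure in counts, from 0 (fully open) to 255 (shut), set as the call begins (- or left out, the last holds). The fingers move at their own pace and stop on an object; FORCE is the grip in N (left out, the last holds). Time passes only in rows, so rows that do not move let the fingers close. It gives the time, the measured TCP pose, the force and the opening at its end, in the units of the state.
- bot.get_state(): the state, without advancing time (a new reading comes with each control period).
- bot.capture(name): name is "side" or "top"; returns the picture (384x512x3 uint8, red, green, blue); there is no depth.
- bot.get_calibration(name): a dict with "intrinsics" (3x3 intrinsics, pixels), "position" and "rotation" of the camera in the world. Camera axes: x right, y down, z forward; pixel columns grow to the right and rows downward; lengths in m; the calibration is good to about 2 mm. A picture is of the moment at which its call begins. get_calibration takes no time and is no camera call.
- bot.finish_job(): hands the job in, once; it reports no verdict.
The state is a dict: "time_s": time; "q": joint angles; "joint_velocities": joint speeds; "joint_efforts": joint torques, N m; "ee_pos": TCP position; "eef_rot": TCP orientation; "force": force on the tool from outside, world axes, zero at the start; "ft_torque": the same for the moment, N m; "finger_gap": finger opening in m.
Only numpy, scipy, OpenCV 4.12 (cv2) and the standard library are available. Lean on these libraries where they do the work, as an engineer would, in place of code of your own. Each camera call takes 0.05 s, during which the arm holds its last target.

## Working session

There is one attempt and no reset: what is moved stays moved. The work goes in short steps, Python scripts to look and compute and a shell command to move; the robot and the scene stay as the last step left them, time stands still between calls to the robot, and variables do not carry over. Pictures are saved under pics/ and viewed, and the job is handed in when it is done.

```bash
ls; mkdir -p pics; python3 - <<'E'
from cell import bot
import cv2
print(bot.get_state(), bot.tcp_to_tips)
for n in("side","top"):
    im=bot.capture(n); cv2.imwrite(f"pics/{n}0.png",im[:,:,::-1]); print(n,bot.get_calibration(n))
E
```

```text
pics
{'time_s': 0.0, 'q': array([-1.39809831,  0.47778131,  0.02233619,  1.55641358, -0.01149612,
        1.10933001, -0.08308366]), 'joint_velocities': array([-5.84844420e-04,  3.41047579e-04, -1.88631402e-04,  1.03225228e-03,
        3.53987154e-05,  7.11193510e-04,  2.01494077e-03]), 'joint_efforts': array([-1.07213668e-04, -5.82864618e+01,  1.53493188e+00, -2.72597855e+01,
       -5.42191684e-02,  1.73402962e-02,  1.71961783e-04]), 'ee_pos': array([0.18691479, 0.6480301 , 0.24671023]), 'eef_rot': array([ 1.39916762e-01,  9.90162858e-01, -9.00124226e-04, -5.89409060e-05]), 'force': array([ 0.02364352,  0.44712241, -0.32553323]), 'ft_torque': array([-0.02383984,  0.02943925, -0.01026928]), 'finger_gap': 0.08787749518741982} 0.025
side {'intrinsics': array([[462.28925231,   0.        , 258.84810094],
       [  0.        , 462.28925231, 195.42041017],
       [  0.        ,   0.        ,   1.        ]]), 'position': array([ 0.39502003, -0.86901222,  0.73117217]), 'rotation': array([ 0.90419266, -0.02556688,  0.01385622, -0.42613375])}
top {'intrinsics': array([[477.9067991 ,   0.        , 257.02599327],
       [  0.        , 477.9067991 , 188.29397962],
       [  0.        ,   0.        ,   1.        ]]), 'position': array([ 0.36703706, -0.08802441,  1.26679845]), 'rotation': array([-0.70657606,  0.70713838, -0.0257009 ,  0.00671148])}
```

View pics/side0.png

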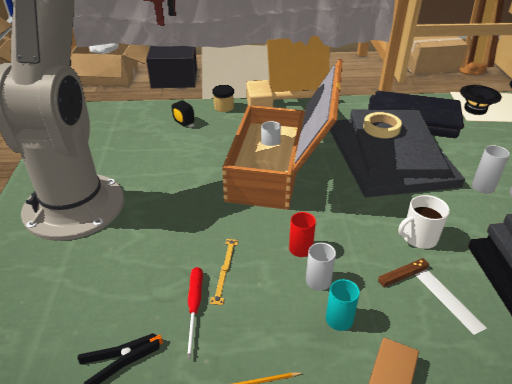

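View pics/top0.png

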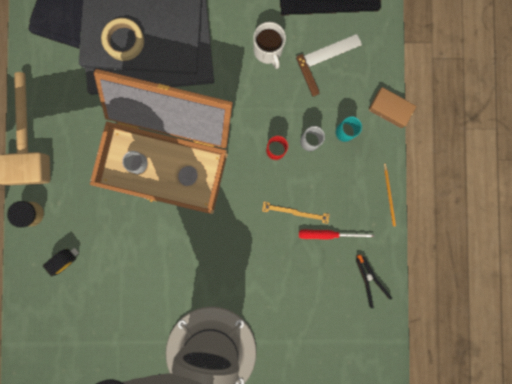

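The aluminium-coloured candidates are the grey tube between the red and turquoise ones (side 320,266; top 313,138) and a grey cylinder far right (side 490,168). I'll measure both and look at crops.

```bash
cat > h.py <<'E'
from cell import bot
import cv2, numpy as np
from scipy.spatial.transform import Rotation as R
def cal(n):
    c=bot.get_calibration(n); return c["intrinsics"],np.array(c["position"]),R.from_quat(c["rotation"]).as_matrix()
def onplane(n,uv,z):
    K,p,M=cal(n); d=M@np.linalg.solve(K,[uv[0],uv[1],1]); return p+d*(z-p[2])/d[2]
def proj(n,P):
    K,p,M=cal(n); c=(np.atleast_2d(P)-p)@M; u=c@K.T; return u[:,:2]/u[:,2:]
def crop(src,x0,y0,x1,y1,s,out):
    im=cv2.imread(src)[y0:y1,x0:x1]; cv2.imwrite(out,cv2.resize(im,None,fx=s,fy=s,interpolation=cv2.INTER_CUBIC))
E
python3 - <<'E'
from h import *
for uv in[(320,288),(490,190),(302,254),(341,327)]: print(uv,onplane("side",uv,0))
print(onplane("top",(314,138),.085))
crop("pics/top0.png",80,60,240,220,4,"pics/c_case.png")
crop("pics/top0.png",250,100,370,170,6,"pics/c_tube.png")
crop("pics/side0.png",210,50,350,220,4,"pics/c_cases.png")
crop("pics/side0.png",280,130,512,340,3,"pics/c_tubes.png")
E
```

```text
(320, 288) [ 0.55412616 -0.28168771  0.        ]
(490, 190) [1.03348975 0.00538451 0.        ]
(302, 254) [ 5.30192241e-01 -1.87569130e-01  1.11022302e-16]
(341, 327) [ 0.57833147 -0.37434587  0.        ]
[ 0.54691411 -0.26227616  0.085     ]
```

View pics/c_case.png

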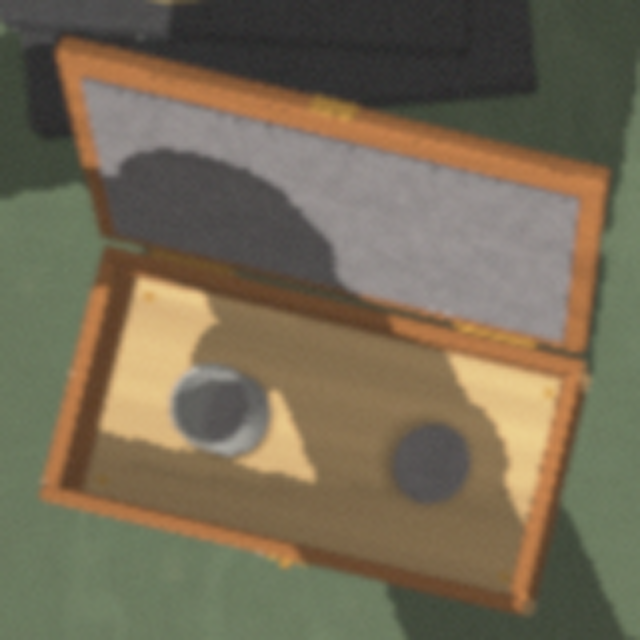

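View pics/c_tube.png

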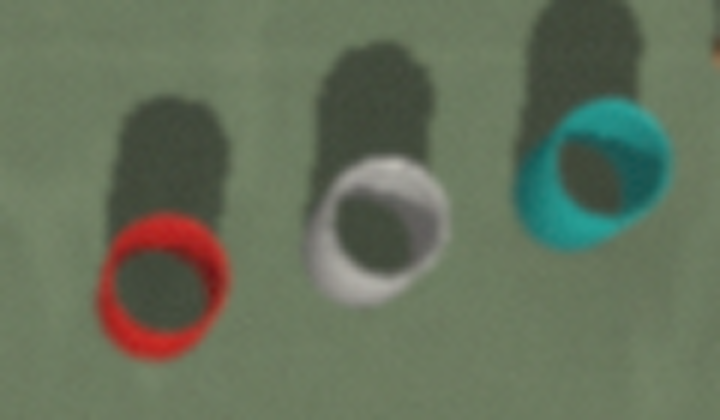

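View pics/c_cases.png

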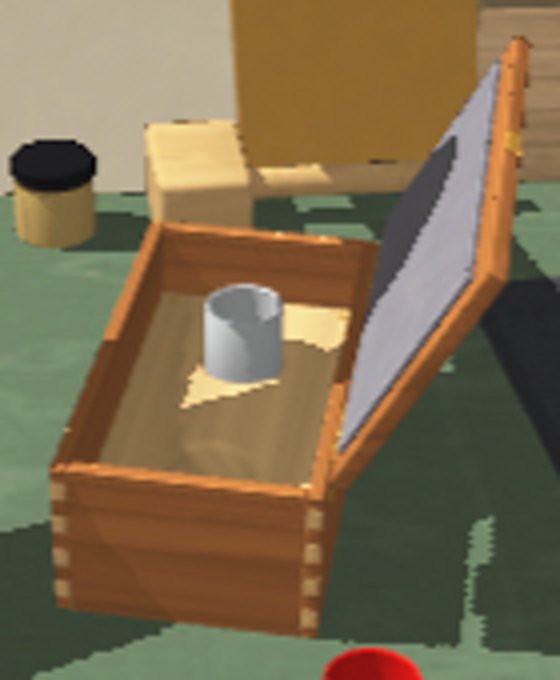

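View pics/c_tubes.png

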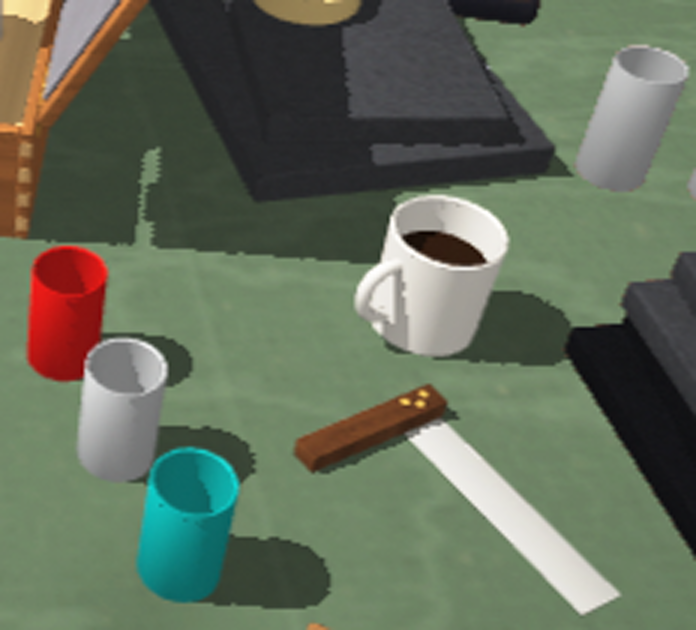

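The reachable grey tube (top 313,138; side 320,266) matches. The far one stands at x≈1.03, beyond reach. The crops show the case rim, the empty bore at top (187,175), and the grey tube between red and turquoise. Next I'll fit the poses.

```bash
cat >> h.py <<'E'
def case_T(x,y,a):
    return lambda P:(np.atleast_2d(P)@np.array([[np.cos(a),np.sin(a),0],[-np.sin(a),np.cos(a),0],[0,0,1]]))+[x,y,0]
def ring(c,r,z,n=60):
    t=np.linspace(0,2*np.pi,n); return np.c_[c[0]+r*np.cos(t),c[1]+r*np.sin(t),z+0*t]
def poly(im,n,P,s,off,col):
    q=((proj(n,P)-off+0.5)*s-0.5).round().astype(int); cv2.polylines(im,[q.reshape(-1,1,2)],False,col,1)
E
python3 - <<'E'
from h import *
from scipy.optimize import least_squares
top=[((-.08,.15,.106),(91.25,184.25)),((-.08,-.15,.106),(212.5,212)),((.08,-.15,.106),(226.5,153.5)),((.08,.15,.106),(107.5,122.5)),((0,-.065,.055),(187.5,175.5))]
side=[((-.08,-.15,.106),(223.75,167)),((.08,-.15,.106),(289.5,174.5)),((-.08,.15,.106),(250,106.5)),((-.08,-.15,0),(225.5,201.25)),((.08,-.15,0),(289,208.25))]
def f(p,ps=(("top",top),("side",side))):
    T=case_T(*p); return np.concatenate([(proj(n,T([a for a,_ in L]))-[b for _,b in L]).ravel() for n,L in ps])
r=least_squares(f,[.5,.05,-.2],loss="soft_l1"); print(r.x,f(r.x).reshape(-1,2).round(1).tolist())
for ps in ((("top",top),),(("side",side),)):
    print(least_squares(f,[.5,.05,-.2],args=(ps,)).x)
# tube segmentation: low saturation bright
for n,(x0,y0,x1,y1) in {"top":(297,118,330,155),"side":(302,236,340,294)}.items():
    im=cv2.imread(f"pics/{n}0.png"); 
    c=im[y0:y1,x0:x1].astype(int); m=((c.max(2)-c.min(2))<22)&(c.max(2)>95)
    m=m.astype(np.uint8); k,l,st,ce=cv2.connectedComponentsWithStats(m); i=1+st[1:,4].argmax(); m=(l==i).astype(np.uint8)
    cn,_=cv2.findContours(m,cv2.RETR_EXTERNAL,cv2.CHAIN_APPROX_NONE); h=cv2.convexHull(max(cn,key=len)); mm=cv2.moments(h)
    print(n,st[i],mm["m10"]/mm["m00"]+x0,mm["m01"]/mm["m00"]+y0,mm["m00"])
    np.save(f"hull_{n}.npy",h.reshape(-1,2)+[x0,y0])
def sil(n,x,y):
    P=np.r_[ring((x,y),.026,0),ring((x,y),.026,.085)]; h=cv2.convexHull(proj(n,P).astype(np.float32)); mm=cv2.moments(h); return np.array([mm["m10"]/mm["m00"],mm["m01"]/mm["m00"]]),mm["m00"]
H={n:cv2.moments(np.load(f"hull_{n}.npy").astype(np.float32)) for n in("top","side")}
obs={n:np.array([m["m10"]/m["m00"],m["m01"]/m["m00"]]) for n,m in H.items()}
for s in (["top"],["side"],["top","side"]):
    t=least_squares(lambda p:np.concatenate([sil(n,*p)[0]-obs[n] for n in s]),[.55,-.27],diff_step=1e-3); print(s,t.x,t.fun,[sil(n,*t.x)[1] for n in s])
C=case_T(*r.x); b=C([[0,-.065,.055]])[0]; print("bore",b)
for n,(x0,y0,x1,y1,s) in {"top":(80,60,340,220,3),"side":(210,50,350,300,2.4)}.items():
    im=cv2.resize(cv2.imread(f"pics/{n}0.png")[y0:y1,x0:x1],None,fx=s,fy=s,interpolation=cv2.INTER_CUBIC)
    for sx,sy in((.08,.15),(.07,.14)):
        poly(im,n,C([[a*sx,c*sy,.106] for a,c in((-1,-1),(1,-1),(1,1),(-1,1),(-1,-1))]),s,[x0,y0],(0,0,255))
    poly(im,n,ring(b,.0275,.055),s,[x0,y0],(255,255,0)); poly(im,n,ring(b,.0315,.055),s,[x0,y0],(255,255,0))
    b2=C([[0,.065,0]])[0]; poly(im,n,ring(b2,.026,.097),s,[x0,y0],(255,0,255))
    for z in(0,.085): poly(im,n,ring(t.x,.026,z),s,[x0,y0],(255,0,0))
    a=2.05; poly(im,n,C([[.084-.166*np.cos(a),w,.111+.166*np.sin(a)] for w in(-.15,.15)]),s,[x0,y0],(0,255,0))
    cv2.imwrite(f"pics/ov_{n}.png",im)
E
```

```text
[ 0.47360257  0.11853151 -0.23233082] [[-1.0, -0.1], [-1.0, 0.7], [0.4, -4.8], [-1.0, -2.4], [0.1, -1.4], [-2.3, 0.8], [1.4, 0.8], [-3.3, -1.3], [-2.0, 1.8], [-0.2, 2.5]]
[ 0.46981595  0.11723894 -0.23929717]
[ 0.47875872  0.12241506 -0.25339808]
top [  2   8  27  26 370] 312.0752256770311 138.27214978268137 498.5
side [   3    6   31   49 1195] 319.7957356076759 265.7316275764037 1172.5
['top'] [ 0.55157111 -0.2624977 ] [ 9.97138557e-07 -1.10239739e-07] [452.0061677193735]
['side'] [ 0.55291603 -0.26175312] [-5.78371044e-07  4.31968147e-07] [1188.805185832549]
['top', 'side'] [ 0.55238199 -0.26218728] [-0.12312755 -0.31365231 -0.2338541   0.17653005] [452.1790556363994, 1189.5291653615423]
bore [0.45863655 0.05527791 0.055     ]
```

View pics/ov_top.png

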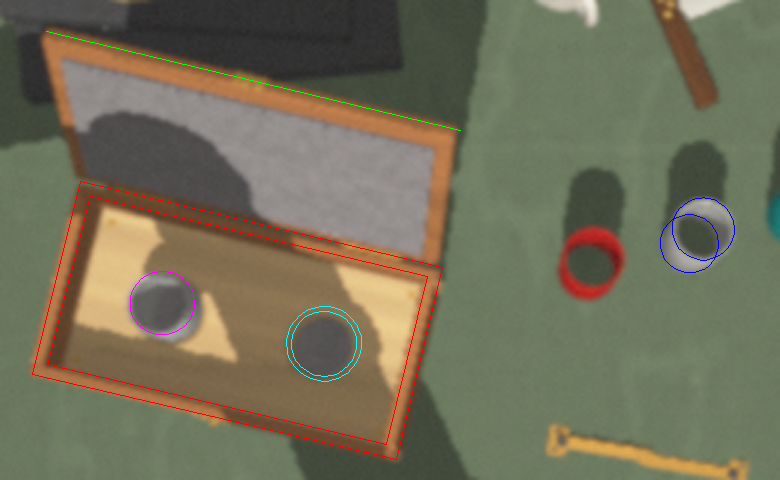

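View pics/ov_side.png

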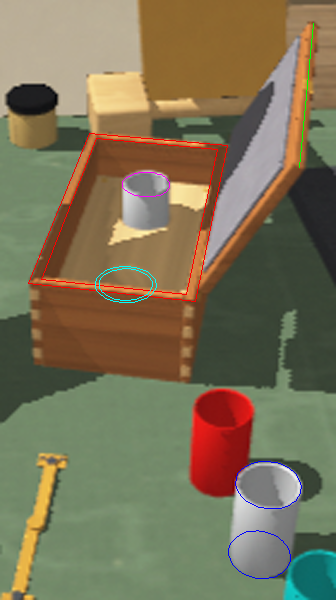

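```bash
python3 - <<'E'
from h import *
p=[ 0.47360257,0.11853151,-0.23233082]
C=case_T(*p); b=C([[0,-.065,.055]])[0]; b2=C([[0,.065,0]])[0]
for n,(x0,y0,x1,y1,s) in {"top":(85,110,235,220,5),"side":(218,95,300,215,5)}.items():
    im=cv2.resize(cv2.imread(f"pics/{n}0.png")[y0:y1,x0:x1],None,fx=s,fy=s,interpolation=cv2.INTER_CUBIC)
    for sx,sy in((.08,.15),(.07,.14)):
        poly(im,n,C([[a*sx,c*sy,.106] for a,c in((-1,-1),(1,-1),(1,1),(-1,1),(-1,-1))]),s,[x0,y0],(0,0,255))
    poly(im,n,C([[-.08,-.15,.106],[-.08,-.15,0],[.08,-.15,0],[.08,-.15,.106]]),s,[x0,y0],(0,0,255))
    poly(im,n,ring(b,.0275,.051),s,[x0,y0],(255,255,0)); poly(im,n,ring(b,.0275,.012),s,[x0,y0],(0,255,0))
    for z in(.055,.097):poly(im,n,ring(b2,.026,z),s,[x0,y0],(255,0,255))
    cv2.imwrite(f"pics/ov2_{n}.png",im)
E
```

```text
(no output)
```

View pics/ov2_top.png

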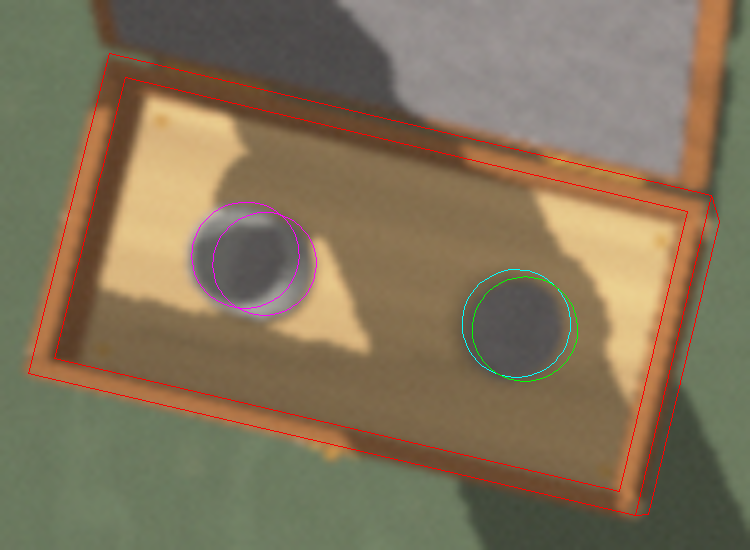

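View pics/ov2_side.png

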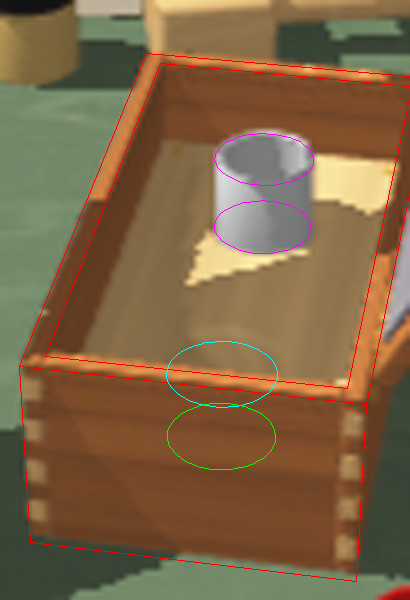

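```bash
python3 - <<'E'
from h import *
from scipy.optimize import least_squares
from scipy.ndimage import map_coordinates
ims={n:cv2.imread(f"pics/{n}0.png").astype(float) for n in("top","side")}
def seg(a,b,n=30): return np.linspace(a,b,n)
r,i=.106,1
def corners(x,y,z): return [np.array(v) for v in((-x,-y,z),(x,-y,z),(x,y,z),(-x,y,z))]
o=corners(.08,.15,.106); inn=corners(.07,.14,.106); bt=corners(.08,.15,0)
E={"top":[("fo",seg(o[0],o[3])),("ro",seg(o[0],o[1])),("lo",seg(o[2],o[3])),("ri",seg(inn[0],inn[1])),("fi",seg(inn[0],inn[3]))],
"side":[("fo",seg(o[0],o[3])),("ro",seg(o[0],o[1])),("ri",seg(inn[0],inn[1])),("lo",seg(o[2]*[-1,1,1],o[2]*[.7,1,1])),("rb",seg(bt[0],bt[1])),("v0",seg(o[0],bt[0])),("v1",seg(o[1],bt[1]))]}
c2=ring((0,.065),.026,.097,60)
E["top"].append(("tubetop",c2[:45])); E["side"].append(("tubetop",c2))
c3=ring((0,-.065),.0275,.051); E["top"].append(("bore",c3))
def match(n,pts,p,W=3):
    T=case_T(*p); q=proj(n,T(pts)); tg=np.gradient(q,axis=0); nn=np.c_[-tg[:,1],tg[:,0]]/np.linalg.norm(tg,axis=1)[:,None]
    s=np.arange(-W,W+.01,.25); g=[]
    for ch in range(3):
        xy=q[:,None]+nn[:,None]*s[None,:,None]
        g.append(np.gradient(map_coordinates(cv2.GaussianBlur(ims[n][:,:,ch],(0,0),.7),[xy[...,1],xy[...,0]],order=1),.25,axis=1))
    g=np.sqrt((np.array(g)**2).sum(0)); k=g.argmax(1); ok=(g.max(1)>12)&(k>0)&(k<len(s)-1)
    return q+nn*s[k][:,None],nn,ok
def fit(cams,p,names=None):
    p=np.array(p)
    for it in range(12):
        D=[(n,pts)+match(n,pts,p,3 if it<5 else 2) for n in cams for nm,pts in E[n]]
        def f(p):
            return np.concatenate([(((proj(n,case_T(*p)(pts))-m)*nn).sum(1)*ok) for n,pts,m,nn,ok in D])
        p=least_squares(f,p,loss="soft_l1",f_scale=.5).x
    T=case_T(*p); print(cams,p.round(4),"bore",T([[0,-.065,0]])[0].round(4))
    for n in cams:
        for nm,pts in E[n]:
            m,nn,ok=match(n,pts,p,2); d=((m-proj(n,T(pts)))*nn).sum(1)[ok]; print("  ",n,nm,ok.sum(),np.median(d).round(2) if len(d) else None,end=";")
    print(); return p
p0=[.4736,.1185,-.2323]
for c in(["top"],["side"],["top","side"]): fit(c,p0)
E
```

```text
['top'] [ 0.4723  0.1217 -0.2352] bore [0.4571 0.0585 0.    ]
   top fo 28 0.0;   top ro 29 0.0;   top lo 29 0.0;   top ri 28 -0.25;   top fi 30 -0.0;   top tubetop 37 -1.25;   top bore 41 -0.25;Traceback (most recent call last):
  File "<stdin>", line 35, in <module>
  File "<stdin>", line 28, in fit
    return func(*args, **kwargs)
    vector_fun = VectorFunction(
        fun_wrapped,
    ...<6 lines>...
        workers=workers
    )
    self.J, dct = approx_derivative(
                  ~~~~~~~~~~~~~~~~~^
        self.fun_wrapped, self.x, f0=self.f, **finite_diff_options
        ^^^^^^^^^^^^^^^^^^^^^^^^^^^^^^^^^^^^^^^^^^^^^^^^^^^^^^^^^^
    )
    ^
    J, _nfev = _dense_difference(fun_wrapped, x0, f0, h,
               ~~~~~~~~~~~~~~~~~^^^^^^^^^^^^^^^^^^^^^^^^
                             use_one_sided, method,
                             ^^^^^^^^^^^^^^^^^^^^^^
                             mf)
                             ^^^
    df = [f_eval - f0 for f_eval in f_evals]
                                    ^^^^^^^
    f = np.atleast_1d(self.fun(x, *self.args, **self.kwargs))
                      ~~~~~~~~^^^^^^^^^^^^^^^^^^^^^^^^^^^^^^
    return np.atleast_1d(self.fun(x))
                         ~~~~~~~~^^^
    return self.f(x, *self.args, **self.kwargs)
           ~~~~~~^^^^^^^^^^^^^^^^^^^^^^^^^^^^^^
  File "<stdin>", line 27, in f
  File "h.py", line 9, in proj
    K,p,M=cal(n); c=(np.atleast_2d(P)-p)@M; u=c@K.T; return u[:,:2]/u[:,2:]
          ~~~^^^
  File "h.py", line 5, in cal
    c=bot.get_calibration(n); return c["intrinsics"],np.array(c["position"]),R.from_quat(c["rotation"]).as_matrix()
ValueError: time passes only in moves, steps and waits
```

```bash
python3 - <<'E'
s=open('h.py').read()
s=s.replace('''def cal(n):
    c=bot.get_calibration(n); return''','''import functools
CAL={"side":dict(intrinsics=np.array([[462.28925231,0,258.84810094],[0,462.28925231,195.42041017],[0,0,1]]),position=[0.39502003,-0.86901222,0.73117217],rotation=[0.90419266,-0.02556688,0.01385622,-0.42613375]),
"top":dict(intrinsics=np.array([[477.9067991,0,257.02599327],[0,477.9067991,188.29397962],[0,0,1]]),position=[0.36703706,-0.08802441,1.26679845],rotation=[-0.70657606,0.70713838,-0.0257009,0.00671148])}
@functools.cache
def cal(n):
    c=CAL[n]; return''')
open('h.py','w').write(s)
E
cat > fitcase.py <<'E'
from h import *
from scipy.optimize import least_squares
from scipy.ndimage import map_coordinates
ims={n:cv2.imread(f"pics/{n}0.png").astype(float) for n in("top","side")}
def seg(a,b,n=30): return np.linspace(a,b,n)
def corners(x,y,z): return [np.array(v) for v in((-x,-y,z),(x,-y,z),(x,y,z),(-x,y,z))]
o=corners(.08,.15,.106); inn=corners(.07,.14,.106); bt=corners(.08,.15,0)
E={"top":[("fo",seg(o[0],o[3])),("ro",seg(o[0],o[1])),("lo",seg(o[2],o[3])),("ri",seg(inn[0],inn[1])),("fi",seg(inn[0],inn[3]))],
"side":[("fo",seg(o[0],o[3])),("ro",seg(o[0],o[1])),("ri",seg(inn[0],inn[1])),("rb",seg(bt[0],bt[1])),("v0",seg(o[0],bt[0])),("v1",seg(o[1],bt[1]))]}
c2=ring((0,.065),.026,.097,60)
E["side"].append(("tubetop",c2))
c3=ring((0,-.065),.0275,.051); E["top"].append(("bore",c3))
def match(n,pts,p,W=3):
    T=case_T(*p); q=proj(n,T(pts)); tg=np.gradient(q,axis=0); nn=np.c_[-tg[:,1],tg[:,0]]/np.linalg.norm(tg,axis=1)[:,None]
    s=np.arange(-W,W+.01,.25); g=[]
    for ch in range(3):
        xy=q[:,None]+nn[:,None]*s[None,:,None]
        g.append(np.gradient(map_coordinates(cv2.GaussianBlur(ims[n][:,:,ch],(0,0),.7),[xy[...,1],xy[...,0]],order=1),.25,axis=1))
    g=np.sqrt((np.array(g)**2).sum(0)); k=g.argmax(1); ok=(g.max(1)>12)&(k>0)&(k<len(s)-1)
    return q+nn*s[k][:,None],nn,ok
def fit(cams,p,names=None):
    p=np.array(p)
    for it in range(12):
        D=[(n,pts)+match(n,pts,p,3 if it<5 else 2) for n in cams for nm,pts in E[n]]
        def f(p):
            return np.concatenate([(((proj(n,case_T(*p)(pts))-m)*nn).sum(1)*ok) for n,pts,m,nn,ok in D])
        p=least_squares(f,p,loss="soft_l1",f_scale=.5).x
    T=case_T(*p); print(cams,p.round(4),"bore",T([[0,-.065,0]])[0].round(4))
    for n in cams:
        for nm,pts in E[n]:
            m,nn,ok=match(n,pts,p,2); d=((m-proj(n,T(pts)))*nn).sum(1)[ok]; print("  ",n,nm,ok.sum(),np.median(d).round(2) if len(d) else None,end=";")
    print(); return p
p0=[.4736,.1185,-.2323]
for c in(["top"],["side"],["top","side"]): fit(c,p0)
E
python3 fitcase.py
```

```text
['top'] [ 0.4721  0.1219 -0.2328] bore [0.4571 0.0586 0.    ]
   top fo 28 0.0;   top ro 27 0.0;   top lo 29 0.0;   top ri 28 -0.25;   top fi 30 0.0;   top bore 40 -0.25;
['side'] [ 0.4744  0.1224 -0.2384] bore [0.4591 0.0592 0.    ]
   side fo 30 0.25;   side ro 26 0.25;   side ri 30 0.25;   side rb 30 -0.25;   side v0 29 -0.25;   side v1 27 0.25;   side tubetop 51 0.0;
['top', 'side'] [ 0.4732  0.122  -0.2329] bore [0.4582 0.0587 0.    ]
   top fo 28 -0.25;   top ro 27 0.25;   top lo 30 -0.25;   top ri 25 0.0;   top fi 30 -0.37;   top bore 37 0.0;   side fo 30 0.63;   side ro 28 0.0;   side ri 25 0.0;   side rb 30 -0.5;   side v0 29 -0.5;   side v1 27 0.25;   side tubetop 52 0.0;
```

```bash
cat > go.py <<'E'
import sys
from h import *
def plan(tx,ty,tz,jaw=None):
    s=bot.get_state(); M=R.from_quat(s["eef_rot"]).as_matrix(); p=s["ee_pos"]
    d=M.T@(np.array([tx,ty,tz])-p); a=np.degrees(np.arctan2(M[1,1],M[0,1]))
    print("t",round(s["time_s"],2),"p",p.round(4),"jaw",a.round(1),"F",s["force"].round(1),"gap",round(s["finger_gap"],4),"tilt",np.degrees(np.arccos(-M[2,2])).round(2))
    print("tool delta",d.round(4),end=" ")
    if jaw is not None: print("roll units",(((a-jaw+90)%180-90)/6).round(2),end="")
    print()
if __name__=="__main__": plan(*map(float,sys.argv[1:]))
E
python3 go.py .43 .30 .30 73.9; python3 - <<'E'
from h import *
for n,(x0,y0,x1,y1) in {"redtop":(260,130,292,163),"redside":(285,205,320,260)}.items():
    cam="top" if "top" in n else "side"
    c=cv2.imread(f"pics/{cam}0.png")[y0:y1,x0:x1].astype(int); m=((c[...,2]-c[...,1])>60)
    P=np.argwhere(m)[:,::-1]+[x0,y0]; h=cv2.convexHull(P.astype(np.float32)); mm=cv2.moments(h); u=np.array([mm["m10"],mm["m01"]])/mm["m00"]; print(n,u,onplane(cam,u,.0425))
E
```

```text
t 0.1 p [0.1869 0.6481 0.2468] jaw 73.9 F [-0.   0.3  0.6] gap 0.0876 tilt 0.09
tool delta [-0.33   -0.2672 -0.0528] roll units 0.0
redtop [276.71396994 147.22325376] [ 0.52920342 -0.17189236  0.0425    ]
redside [301.3556586  233.32783788] [ 0.52875884 -0.16746714  0.0425    ]
```

```bash
python3 -m inch '[[-0.041,-0.033,-0.007,0],[-0.041,-0.033,-0.007,0],[-0.041,-0.033,-0.007,0],[-0.041,-0.033,-0.007,0],[-0.041,-0.033,-0.007,0],[-0.041,-0.033,-0.007,0],[-0.041,-0.033,-0.007,0],[-0.041,-0.033,-0.007,0]]' 0; python3 go.py .552 -.262 .23 14
```

```text
time_s: 1.1
ee_pos: [0.4322, 0.2955, 0.3008]
eef_rot: [0.136, 0.991, -0.003, -0.002]
force: [0.1, -0.2, 0.0]
finger_gap: 0.0875
t 1.1 p [0.4322 0.2955 0.3008] jaw 74.4 F [ 0.1 -0.2  0. ] gap 0.0875 tilt 0.45
tool delta [-0.2653 -0.5044  0.0737] roll units 10.07
```

```bash
python3 -m inch '[[-0.024,-0.046,0,0],[-0.024,-0.046,0,0],[-0.024,-0.046,0,0],[-0.024,-0.046,0,0],[-0.024,-0.046,0,0],[-0.024,-0.046,0,0],[-0.024,-0.046,0,0],[-0.024,-0.046,0.01,0],[-0.024,-0.046,0.02,0],[-0.024,-0.046,0.02,0],[-0.024,-0.046,0.02,0],[0,0,0,1.44],[0,0,0,1.44],[0,0,0,1.44],[0,0,0,1.44],[0,0,0,1.44],[0,0,0,1.44],[0,0,0,1.44]]'; python3 go.py .5522 -.262 .075 14
```

```text
time_s: 3.35
ee_pos: [0.5486, -0.2866, 0.2267]
eef_rot: [0.632, 0.775, -0.005, -0.003]
force: [0.9, -0.3, -0.0]
finger_gap: 0.0876
t 3.35 p [ 0.5486 -0.2866  0.2267] jaw 11.6 F [ 0.9 -0.3 -0. ] gap 0.0876 tilt 0.68
tool delta [0.0238 0.0102 0.1516] roll units -0.4
```

```bash
python3 -m inch '[[0.012,0.005,0.02,-0.4],[0.012,0.005,0.02,0],[0,0,0,0]]'; python3 go.py .5522 -.262 .075 14;python3 - <<'E'
from h import *
for n in("side","top"): cv2.imwrite(f"pics/{n}1.png",bot.capture(n)[:,:,::-1])
crop("pics/top1.png",250,80,390,190,5,"pics/c1t.png");crop("pics/side1.png",260,140,400,340,3,"pics/c1s.png")
E
```

```text
time_s: 3.72
ee_pos: [0.5524, -0.2601, 0.1848]
eef_rot: [0.616, 0.788, -0.006, -0.004]
force: [-0.3, 0.0, -0.1]
finger_gap: 0.0877
t 3.73 p [ 0.5524 -0.2601  0.1848] jaw 14.0 F [-0.3  0.  -0.1] gap 0.0877 tilt 0.77
tool delta [-0.0016  0.0008  0.1098] roll units -0.0
```

View pics/c1t.png

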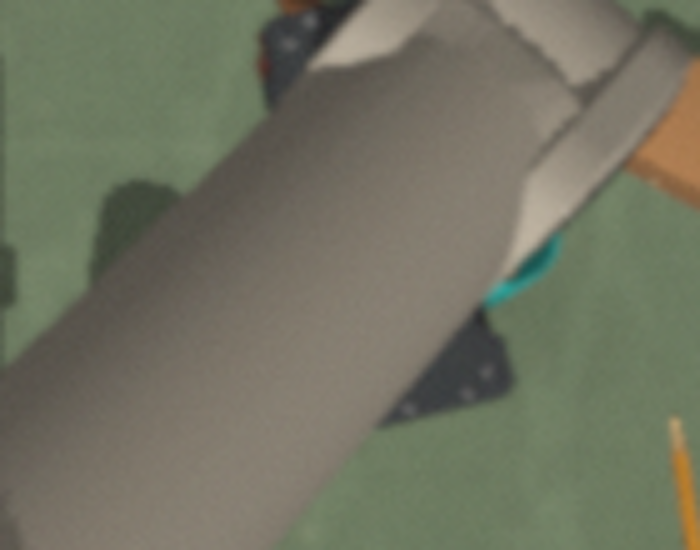

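View pics/c1s.png

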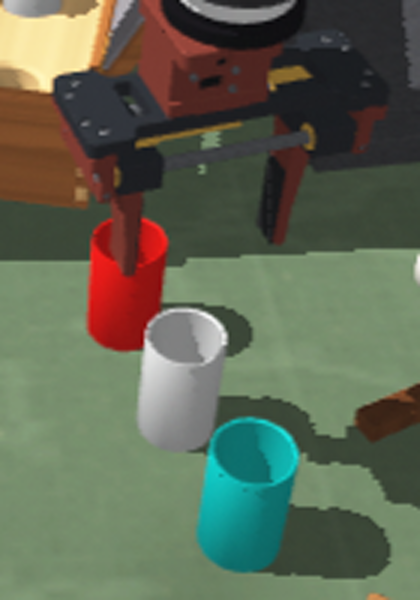

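The top view is blocked by the arm. The side view shows the fingers straddling the grey tube (side ≈320,265) with red and turquoise clear. Descending.

```bash
python3 -m inch '[[-0.001,0.001,0.025,0],[0,0,0.025,0],[0,0,0.02,0],[0,0,0.02,0],[0,0,0.015,0],[0,0,0.003,0]]'; python3 go.py .5522 -.262 .075 14
```

```text
time_s: 4.58
ee_pos: [0.5557, -0.2686, 0.0793]
eef_rot: [0.618, 0.786, -0.005, 0.002]
force: [-0.8, -0.9, 0.2]
finger_gap: 0.0877
t 4.58 p [ 0.5557 -0.2686  0.0793] jaw 13.7 F [-0.8 -0.9  0.2] gap 0.0877 tilt 0.61
tool delta [ 0.0073 -0.0018  0.0042] roll units -0.05
```

```bash
python3 -m inch '[[0.007,-0.002,0.004,0],[0,0,0,0]]'; python3 go.py .5522 -.262 .075 14
```

```text
time_s: 4.82
ee_pos: [0.5521, -0.2621, 0.0753]
eef_rot: [0.618, 0.786, -0.005, 0.003]
force: [-0.3, -0.9, -0.5]
finger_gap: 0.0876
t 4.83 p [ 0.5521 -0.2621  0.0753] jaw 13.7 F [-0.3 -0.9 -0.5] gap 0.0876 tilt 0.61
tool delta [0.0001 0.0001 0.0003] roll units -0.05
```

```bash
python3 -m inch '[[0,0,0,0],[0,0,0,0],[0,0,0,0],[0,0,0,0],[0,0,0,0],[0,0,0,0],[0,0,0,0],[0,0,0,0]]' 255 15; python3 go.py .5522 -.262 .075 14
```

```text
time_s: 5.82
ee_pos: [0.553, -0.2624, 0.0767]
eef_rot: [0.618, 0.786, -0.004, 0.004]
force: [0.5, -0.3, -0.7]
finger_gap: 0.051
t 5.83 p [ 0.553  -0.2624  0.0767] jaw 13.7 F [ 0.5 -0.3 -0.7] gap 0.051 tilt 0.64
tool delta [ 0.0006 -0.0007  0.0017] roll units -0.05
```

```bash
python3 -m inch '[[0,0,-0.02,0],[0,0,-0.035,0],[0,0,-0.05,0],[0,0,-0.05,0],[0,0,-0.02,0],[0,0,0,0]]'; python3 go.py .458 .0588 .25 76.65
```

```text
time_s: 6.58
ee_pos: [0.5517, -0.2612, 0.2622]
eef_rot: [0.619, 0.786, -0.004, 0.004]
force: [0.1, 0.1, -2.1]
finger_gap: 0.0514
t 6.58 p [ 0.5517 -0.2612  0.2622] jaw 13.6 F [ 0.1  0.1 -2.1] gap 0.0514 tilt 0.66
tool delta [ 0.3332 -0.016   0.0084] roll units -10.51
```

```bash
python3 -m inch '[[0.03,-0.0015,0,0],[0.042,-0.002,0,0],[0.042,-0.002,0,0],[0.042,-0.002,0,0],[0.042,-0.002,0,0],[0.042,-0.002,0,0],[0.042,-0.002,0,0],[0.03,-0.002,0,0],[0.02,0,0,0],[0,0,0,-1.5],[0,0,0,-1.5],[0,0,0,-1.5],[0,0,0,-1.5],[0,0,0,-1.5],[0,0,0,-1.5],[0,0,0,-1.5],[0,0,0,0]]'; python3 go.py .458 .0588 .22 76.65
```

```text
time_s: 8.7
ee_pos: [0.4423, 0.0651, 0.246]
eef_rot: [0.101, 0.995, -0.01, -0.01]
force: [0.6, -1.1, -1.2]
finger_gap: 0.0514
t 8.7 p [0.4423 0.0651 0.246 ] jaw 78.4 F [ 0.6 -1.1 -1.2] gap 0.0514 tilt 1.68
tool delta [-0.0171 -0.0025  0.0258] roll units 0.29
```

```bash
python3 -m inch '[[-0.017,-0.0025,0.01,0.29],[0,0,0,0],[0,0,0,0]]'; python3 go.py .458 .0588 .22 76.65
python3 - <<'E'
from h import *
s=bot.get_state(); M=R.from_quat(s["eef_rot"]).as_matrix(); print(M.round(3).tolist(), s["q"].round(3))
for n in("side","top"): cv2.imwrite(f"pics/{n}2.png",bot.capture(n)[:,:,::-1])
crop("pics/top2.png",80,60,280,220,4,"pics/c2t.png");crop("pics/side2.png",200,30,360,220,3,"pics/c2s.png")
E
```

```text
time_s: 9.07
ee_pos: [0.457, 0.0587, 0.2348]
eef_rot: [0.121, 0.993, -0.011, -0.011]
force: [-0.1, -0.0, -1.0]
finger_gap: 0.0515
t 9.07 p [0.457  0.0587 0.2348] jaw 76.1 F [-0.1 -0.  -1. ] gap 0.0515 tilt 1.81
tool delta [-0.0013  0.0007  0.0147] roll units -0.09
[[-0.971, 0.24, -0.025], [0.24, 0.971, -0.019], [0.02, -0.025, -0.999]] [-0.93   0.172  0.747  2.082 -0.124  0.965  1.212]
```

View pics/c2t.png

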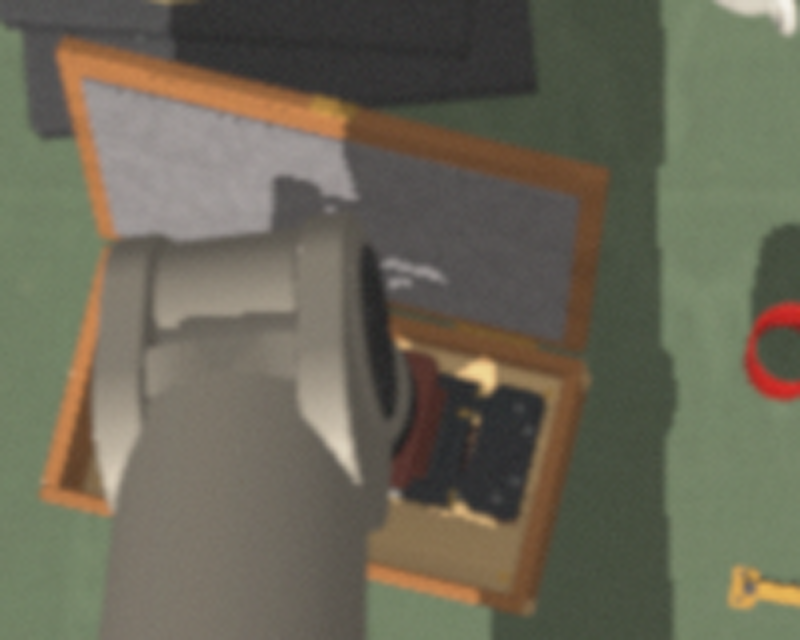

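View pics/c2s.png

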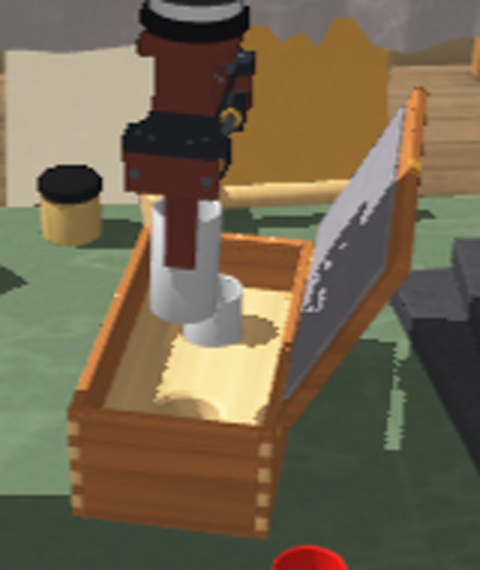

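```bash
python3 - <<'E'
from h import *
s=bot.get_state(); M=R.from_quat(s["eef_rot"]).as_matrix(); p=s["ee_pos"]
Mg=R.from_quat([0.618,0.786,-0.004,0.004]).as_matrix(); pg=np.array([.553,-.2624,.0767])
off=Mg.T@(np.array([.5523,-.2622,0])-pg); ax=M@Mg.T@[0,0,1]; o=p+M@off; print("tube origin",o.round(4),"axis",ax.round(3))
x0,y0,x1,y1,S=200,80,300,200,6
im=cv2.resize(cv2.imread("pics/side2.png")[y0:y1,x0:x1],None,fx=S,fy=S,interpolation=cv2.INTER_CUBIC)
Q=R.align_vectors([ax],[[0,0,1]])[0].as_matrix()
for z in(0,.085): poly(im,"side",(ring((0,0),.026,z)@Q.T)+o,S,[x0,y0],(255,0,0))
C=case_T(.473,.122,-.233); b=C([[0,-.065,0]])[0]; print(b)
for r_,z in((.0315,.055),): poly(im,"side",ring(b,r_,z),S,[x0,y0],(255,255,0))
cv2.imwrite("pics/ov3.png",im)
E
```

```text
tube origin [0.4539 0.0572 0.1583] axis [0.035 0.015 0.999]
[0.45799166 0.05875642 0.        ]
```

View pics/ov3.png

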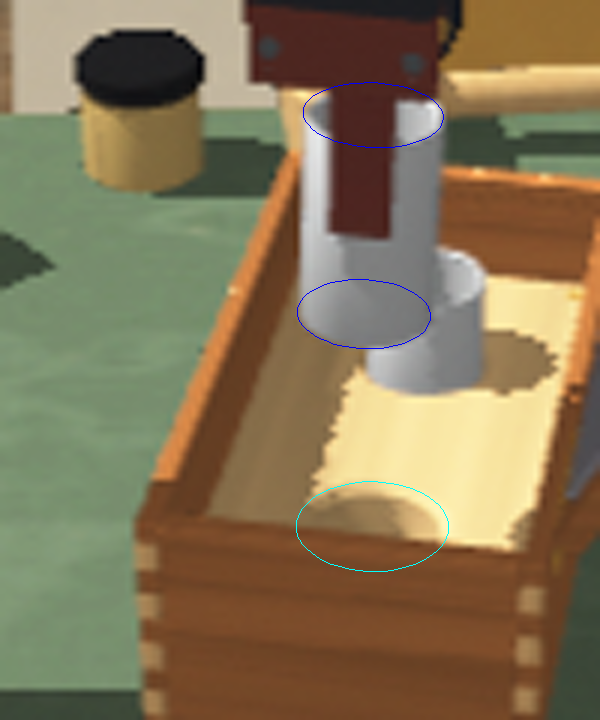

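```bash
python3 -m inch '[[-0.003,0.002,0.01,0],[0,0,0.02,0],[0,0,0.02,0],[0,0,0.015,0],[0,0,0,0]]'; python3 go.py .4605 .0604 .145 76.65;python3 - <<'E'
from h import *
print(R.from_quat(bot.get_state()["eef_rot"]).as_matrix()[:,2].round(3))
E
```

```text
time_s: 9.8
ee_pos: [0.459, 0.0604, 0.1669]
eef_rot: [0.12, 0.993, -0.01, -0.011]
force: [1.0, -0.2, -1.2]
finger_gap: 0.0512
t 9.8 p [0.459  0.0604 0.1669] jaw 76.3 F [ 1.  -0.2 -1.2] gap 0.0512 tilt 1.68
tool delta [-0.0019  0.0009  0.0218] roll units -0.07
[-0.024 -0.017 -1.   ]
```

```bash
python3 -m inch '[[-0.0015,0,0.015,0],[0,0,0.01,0],[0,0,0,0]]'; python3 go.py .4605 .0604 .130 76.65;python3 - <<'E'
from h import *
cv2.imwrite("pics/side3.png",bot.capture("side")[:,:,::-1])
crop("pics/side3.png",200,80,300,200,6,"pics/c3s.png")
E
```

```text
time_s: 10.18
ee_pos: [0.4607, 0.0599, 0.1409]
eef_rot: [0.12, 0.993, -0.01, -0.01]
force: [0.3, -0.2, -2.1]
finger_gap: 0.0515
t 10.18 p [0.4607 0.0599 0.1409] jaw 76.3 F [ 0.3 -0.2 -2.1] gap 0.0515 tilt 1.59
tool delta [0.0001 0.0007 0.0109] roll units -0.06
```

View pics/c3s.png

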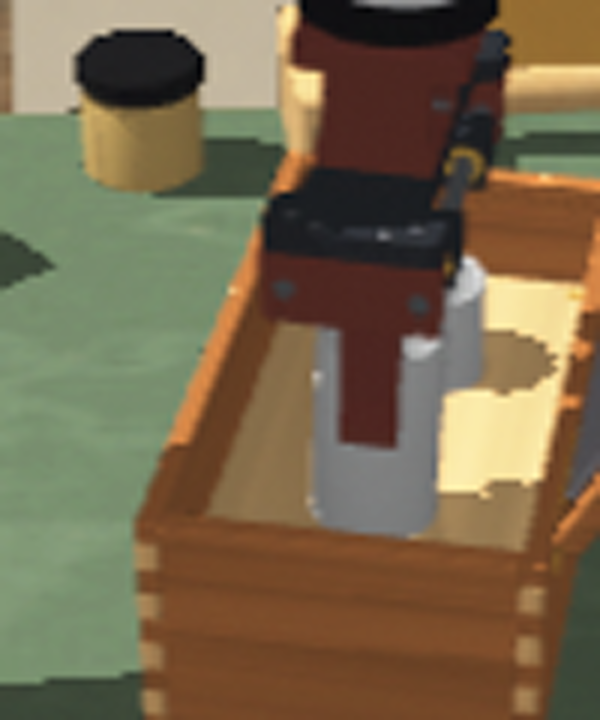

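The tube's lower end (centre column ≈263) is over the bore centre (≈262.5). Lowering gently.

```bash
python3 -m inch '[[0,0.0005,0.006,0],[0,0,0.006,0],[0,0,0.004,0]]'; python3 go.py .4605 .0604 .0885 76.65
```

```text
time_s: 10.6
ee_pos: [0.4614, 0.0604, 0.125]
eef_rot: [0.12, 0.993, -0.009, -0.009]
force: [-1.0, -0.1, -1.8]
finger_gap: 0.0514
t 10.6 p [0.4614 0.0604 0.125 ] jaw 76.3 F [-1.  -0.1 -1.8] gap 0.0514 tilt 1.45
tool delta [0.0003 0.0005 0.0365] roll units -0.06
```

Entering (bottom ≈48 mm, below the mouth) with no push-back.

```bash
python3 -m inch '[[0,0,0.007,0],[0,0,0.007,0],[0,0,0.007,0]]'; python3 go.py .4605 .0604 .0885 76.65
```

```text
time_s: 10.98
ee_pos: [0.4611, 0.0602, 0.1027]
eef_rot: [0.119, 0.993, -0.009, -0.009]
force: [0.2, -0.4, -1.8]
finger_gap: 0.0515
t 10.97 p [0.4611 0.0602 0.1027] jaw 76.3 F [ 0.2 -0.4 -1.8] gap 0.0515 tilt 1.43
tool delta [0.0004 0.0003 0.0142] roll units -0.06
```

```bash
python3 -m inch '[[0,0,0.006,0],[0,0,0.005,0],[0,0,0.002,0]]'; python3 go.py .4605 .0604 .0885 76.65
```

```text
time_s: 11.35
ee_pos: [0.4606, 0.0597, 0.0886]
eef_rot: [0.12, 0.993, -0.009, -0.009]
force: [-5.8, -3.1, 19.3]
finger_gap: 0.0516
t 11.35 p [0.4606 0.0597 0.0886] jaw 76.3 F [-5.8 -3.1 19.3] gap 0.0516 tilt 1.48
tool delta [0.0003 0.0006 0.0001] roll units -0.06
```

```bash
python3 -m inch '[[0,0,0.002,0],[0,0,0.002,0]]'; python3 go.py .4605 .0604 .0885 76.65
```

```text
time_s: 11.6
ee_pos: [0.4614, 0.059, 0.0871]
eef_rot: [0.12, 0.993, -0.008, -0.009]
force: [-7.0, -0.5, 23.4]
finger_gap: 0.0518
t 11.6 p [0.4614 0.059  0.0871] jaw 76.2 F [-7.  -0.5 23.4] gap 0.0518 tilt 1.4
tool delta [ 0.0012  0.0012 -0.0014] roll units -0.08
```

It's on the bottom at the expected height with about 20 N of seating force. Releasing.

```bash
python3 -m inch '[[0,0,0,0],[0,0,0,0],[0,0,0,0],[0,0,0,0]]' 60; python3 go.py .4605 .0604 .18 76.65
```

```text
time_s: 12.1
ee_pos: [0.4622, 0.059, 0.0876]
eef_rot: [0.121, 0.993, -0.007, -0.009]
force: [-0.7, -0.2, -1.4]
finger_gap: 0.0675
t 12.1 p [0.4622 0.059  0.0876] jaw 76.2 F [-0.7 -0.2 -1.4] gap 0.0675 tilt 1.29
tool delta [ 0.0034 -0.0006 -0.0923] roll units -0.08
```

```bash
python3 -m inch '[[0,0,-0.01,0],[0,0,-0.02,0],[0,0,-0.04,0],[0,0,-0.04,0],[0,0,-0.02,0]]'; python3 go.py .4605 .0604 .35 76.65;python3 - <<'E'
from h import *
cv2.imwrite("pics/side4.png",bot.capture("side")[:,:,::-1])
crop("pics/side4.png",200,50,320,210,4,"pics/c4s.png")
E
```

```text
time_s: 12.72
ee_pos: [0.4637, 0.0599, 0.222]
eef_rot: [0.121, 0.993, -0.009, -0.01]
force: [-1.1, 0.8, -0.4]
finger_gap: 0.067
t 12.72 p [0.4637 0.0599 0.222 ] jaw 76.1 F [-1.1  0.8 -0.4] gap 0.067 tilt 1.53
tool delta [ 0.0056 -0.0028 -0.1279] roll units -0.09
```

View pics/c4s.png

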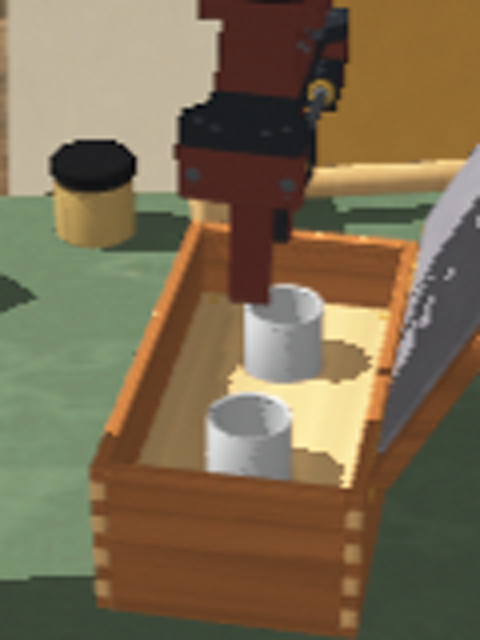

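The side view shows the tube standing in the bore with its rim (crop 250,412) level with its fellow's. Now the lid: rise, then turn the jaws to the case's x direction.

```bash
python3 -m inch '[[0,0,-0.04,0],[0,0,-0.05,0],[0,0,-0.045,0],[0,0,0,1.5],[0,0,0,1.5],[0,0,0,1.5],[0,0,0,1.5],[0,0,0,1.5],[0,0,0,1.5],[0,0,0,1.5],[0,0,0,1.5],[0,0,0,1.5],[0,0,0,1.4],[0,0,0,0]]' 127; python3 - <<'E'
from h import *
C=case_T(.473,.122,-.233)
for th in (2.05,1.9,1.75,1.6,1.5708): print(th,C([[.084-.166*np.cos(th),-.045,.111+.166*np.sin(th)]])[0].round(4))
print(R.from_quat(bot.get_state()["eef_rot"]).as_matrix()[:,2].round(4))
cv2.imwrite("pics/top5.png",bot.capture("top")[:,:,::-1]);cv2.imwrite("pics/side5.png",bot.capture("side")[:,:,::-1])
import go; go.plan(.6197,.0415,.33,-13.35)
E
```

```text
time_s: 14.52
ee_pos: [0.4642, 0.0588, 0.3618]
eef_rot: [0.801, 0.599, -0.013, -0.002]
force: [-0.3, -0.6, -0.1]
finger_gap: 0.0438
2.05 [0.6188 0.0411 0.2583]
1.9 [0.5966 0.0464 0.2681]
1.75 [0.5731 0.052  0.2743]
1.6 [0.5491 0.0577 0.2769]
1.5708 [0.5443 0.0588 0.277 ]
[-0.0236 -0.0119 -0.9997]
t 14.62 p [0.4642 0.0589 0.3619] jaw -16.3 F [-0.2 -0.8  0.1] gap 0.0444 tilt 1.51
tool delta [0.0276 0.1547 0.0285] roll units -0.5
```

View pics/side5.png

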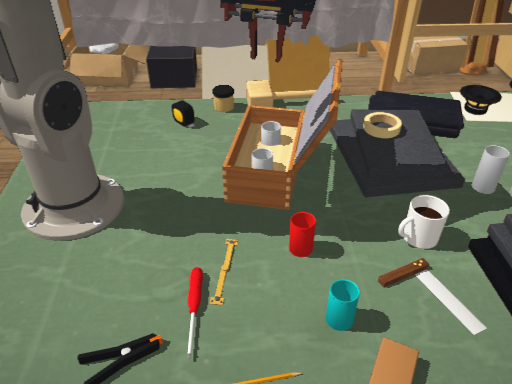

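View pics/top5.png

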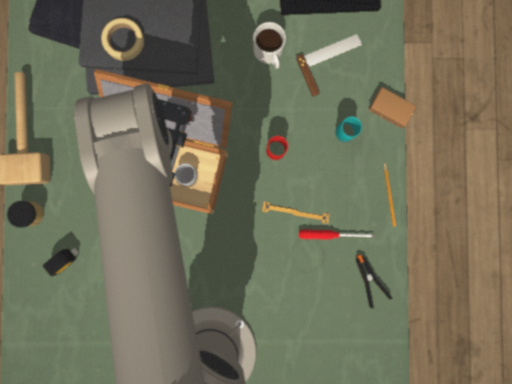

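```bash
python3 -m inch '[[0.005,0.03,0,-0.5],[0.005,0.03,0,0],[0.005,0.03,0,0],[0.005,0.03,0.01,0],[0.005,0.025,0.015,0],[0,0.01,0.005,0],[0,0,0,0]]'; python3 go.py .6188 .0411 .271 -13.35
```

```text
time_s: 15.5
ee_pos: [0.6242, 0.0478, 0.3265]
eef_rot: [0.777, 0.629, -0.013, -0.004]
force: [-0.2, -0.4, -0.1]
finger_gap: 0.0443
t 15.5 p [0.6242 0.0478 0.3265] jaw -12.0 F [-0.2 -0.4 -0.1] gap 0.0443 tilt 1.56
tool delta [-0.0068 -0.0027  0.0557] roll units 0.22
```

```bash
python3 -m inch '[[-0.007,-0.003,0.015,0.2],[0,0,0.01,0],[0,0,0,0]]'; python3 go.py .6188 .0411 .271 -13.35; python3 - <<'E'
from h import *
cv2.imwrite("pics/side6.png",bot.capture("side")[:,:,::-1])
crop("pics/side6.png",260,20,400,170,5,"pics/c6s.png")
E
```

```text
time_s: 15.88
ee_pos: [0.6171, 0.041, 0.3012]
eef_rot: [0.784, 0.621, -0.012, -0.004]
force: [0.0, -0.0, -0.1]
finger_gap: 0.0444
t 15.88 p [0.6171 0.041  0.3012] jaw -13.3 F [ 0.  -0.  -0.1] gap 0.0444 tilt 1.5
tool delta [0.0009 0.0023 0.0301] roll units 0.01
```

View pics/c6s.png

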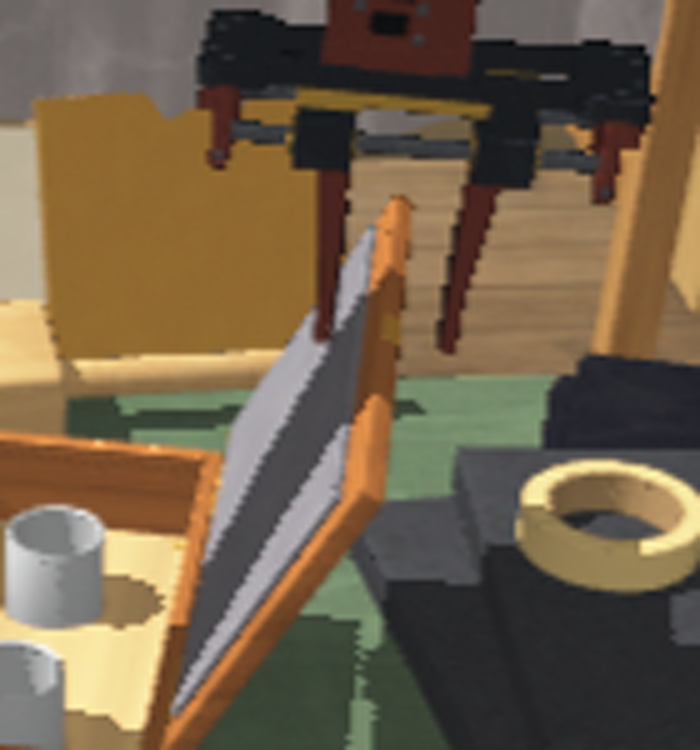

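The fingers straddle the lid edge (front tip ≈325,87, rear ≈349,90 in the side view). Lowering around it.

```bash
python3 -m inch '[[0.001,0.001,0.012,0],[0,0,0.012,0],[0,0,0.005,0],[0,0,0,0]]'; python3 go.py .6188 .0411 .271 -13.35
```

```text
time_s: 16.42
ee_pos: [0.618, 0.0418, 0.2708]
eef_rot: [0.784, 0.621, -0.012, -0.004]
force: [-0.1, 0.2, 1.0]
finger_gap: 0.0438
t 16.43 p [0.618  0.0418 0.2708] jaw -13.2 F [-0.1  0.2  1. ] gap 0.0438 tilt 1.44
tool delta [-0.0005  0.001  -0.0002] roll units 0.02
```

```bash
python3 -m inch '[[0,-0.008,0,0],[0,-0.006,0,0],[0,-0.006,-0.002,0],[0,-0.006,-0.0025,0],[0,-0.006,-0.0025,0],[0,-0.006,-0.0025,0],[0,-0.006,-0.002,0],[0,-0.006,-0.0015,0],[0,0,0,0]]'; python3 go.py .5966 .0464 .281 -13.35; python3 - <<'E'
from h import *
cv2.imwrite("pics/side7.png",bot.capture("side")[:,:,::-1])
crop("pics/side7.png",240,20,380,170,5,"pics/c7s.png")
E
```

```text
time_s: 17.55
ee_pos: [0.5667, 0.0539, 0.2872]
eef_rot: [0.784, 0.621, -0.011, -0.004]
force: [1.0, -0.0, -0.4]
finger_gap: 0.044
t 17.55 p [0.5667 0.0539 0.2872] jaw -13.2 F [ 1.  -0.  -0.4] gap 0.044 tilt 1.28
tool delta [-0.0004  0.0309  0.0056] roll units 0.02
```

View pics/c7s.png

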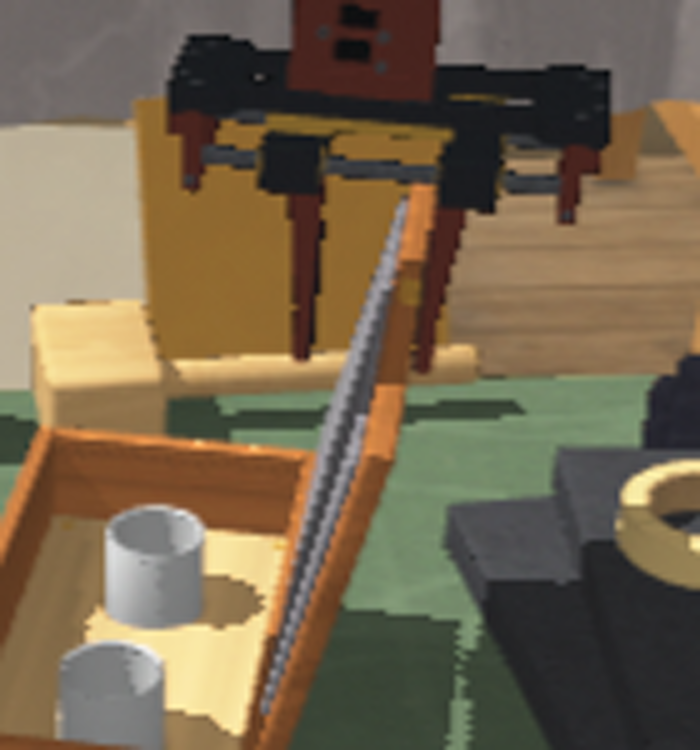

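Lid is rising against the rear finger (≈1 N). Continuing slowly.

```bash
python3 -m inch '[[0,-0.004,-0.001,0],[0,-0.004,-0.001,0],[0,-0.004,-0.001,0],[0,-0.003,0,0],[0,-0.002,0,0],[0,0,0,0]]'; python3 go.py .5443 .0588 .289 -13.35; python3 - <<'E'
from h import *
print(R.from_quat(bot.get_state()["eef_rot"]).as_matrix()[:,2].round(4))
cv2.imwrite("pics/side8.png",bot.capture("side")[:,:,::-1])
crop("pics/side8.png",240,20,380,170,5,"pics/c8s.png")
E
```

```text
time_s: 18.35
ee_pos: [0.5493, 0.0581, 0.2905]
eef_rot: [0.784, 0.621, -0.011, -0.004]
force: [1.5, -0.2, -0.0]
finger_gap: 0.0444
t 18.35 p [0.5493 0.0581 0.2905] jaw -13.2 F [ 1.5 -0.2 -0. ] gap 0.0444 tilt 1.3
tool delta [-0.0004 -0.005   0.0016] roll units 0.02
[-0.0213 -0.0077 -0.9997]
```

View pics/c8s.png

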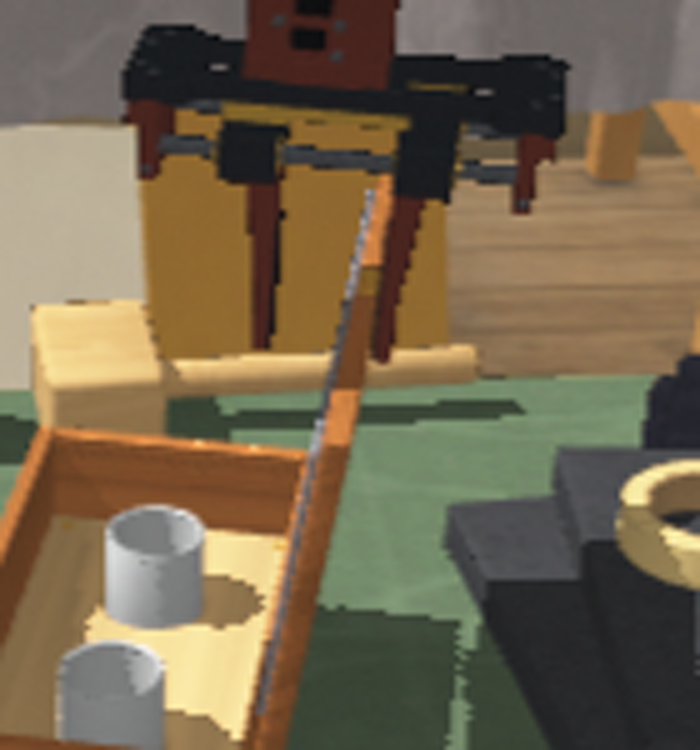

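```bash
python3 -m inch '[[0,0,0,0],[0,-0.001,0,0],[0,-0.001,0,0],[0,0,0,0]]' 172 10; python3 go.py .5443 .0588 .289 -13.35
```

```text
time_s: 18.9
ee_pos: [0.5474, 0.0584, 0.2904]
eef_rot: [0.784, 0.621, -0.011, -0.004]
force: [0.3, -0.4, -0.2]
finger_gap: 0.0281
t 18.9 p [0.5474 0.0584 0.2904] jaw -13.3 F [ 0.3 -0.4 -0.2] gap 0.0281 tilt 1.32
tool delta [-0.0003 -0.0031  0.0015] roll units 0.01
```

```bash
python3 -m inch '[[0,0,0,0],[0,-0.001,0,0],[0,-0.001,0,0],[0,0,0,0]]' 198 10; python3 go.py .5443 .0588 .289 -13.35;  python3 - <<'E'
from h import *
cv2.imwrite("pics/side9.png",bot.capture("side")[:,:,::-1])
crop("pics/side9.png",240,20,380,170,5,"pics/c9s.png")
E
```

```text
time_s: 19.4
ee_pos: [0.5452, 0.0589, 0.2904]
eef_rot: [0.784, 0.621, -0.011, -0.004]
force: [-0.1, -0.1, -0.2]
finger_gap: 0.0198
t 19.4 p [0.5452 0.0589 0.2904] jaw -13.3 F [-0.1 -0.1 -0.2] gap 0.0198 tilt 1.33
tool delta [-0.0003 -0.0008  0.0014] roll units 0.02
```

View pics/c9s.png

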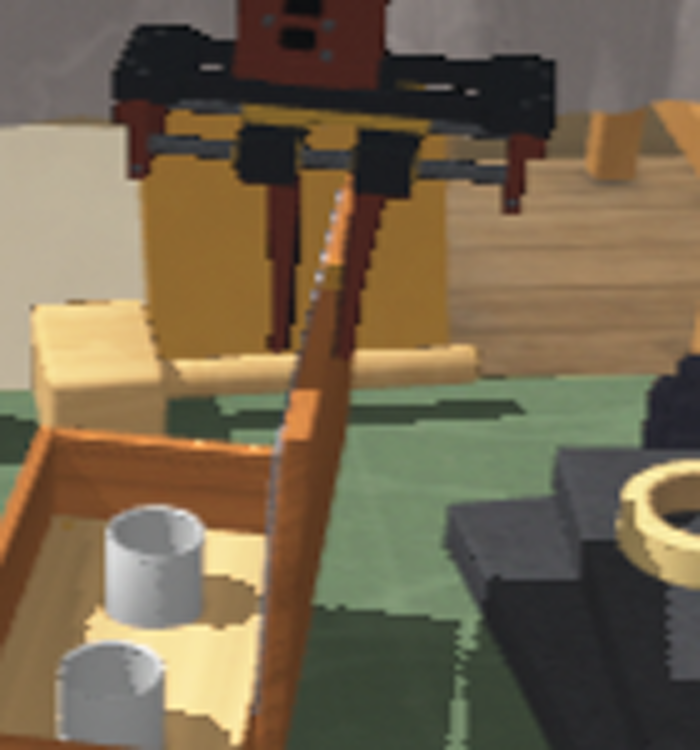

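Lid is nearly upright and caged between the fingers. Closing to grip.

```bash
python3 -m inch '[[0,0,0,0],[0,-0.001,0,0],[0,0,0,0],[0,0,0,0],[0,0,0,0]]' 255 15; python3 go.py .5443 .0588 .289 -13.35;  python3 - <<'E'
from h import *
s=bot.get_state(); print(s["ft_torque"].round(2),R.from_quat(s["eef_rot"]).as_matrix()[:,2].round(4))
cv2.imwrite("pics/side10.png",bot.capture("side")[:,:,::-1])
cv2.imwrite("pics/top10.png",bot.capture("top")[:,:,::-1])
crop("pics/side10.png",230,40,330,210,4,"pics/c10s.png")
crop("pics/top10.png",80,60,280,220,4,"pics/c10t.png")
E
```

```text
time_s: 20.08
ee_pos: [0.5447, 0.059, 0.2904]
eef_rot: [0.784, 0.621, -0.011, -0.003]
force: [0.6, -0.1, -1.2]
finger_gap: 0.0121
t 20.07 p [0.5447 0.059  0.2904] jaw -13.3 F [ 0.6 -0.1 -1.2] gap 0.0121 tilt 1.27
tool delta [-0.0003 -0.0003  0.0014] roll units 0.01
[-0.13 -0.26 -0.04] [-0.0205 -0.0083 -0.9998]
```

View pics/c10s.png

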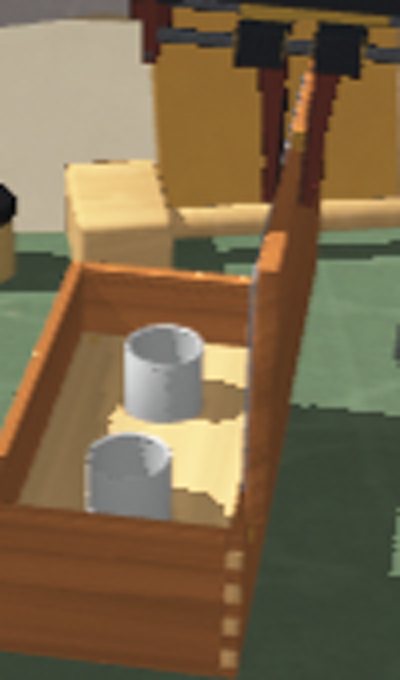

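View pics/c10t.png

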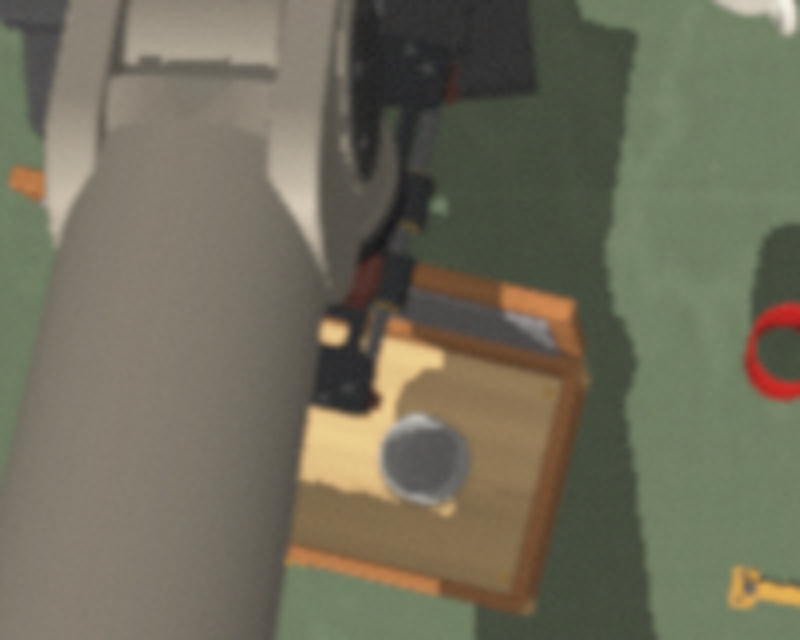

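```bash
python3 - <<'E'
from h import *
for n,(x0,y0,x1,y1,S) in {"side":(270,80,320,205,5.5),"top":(170,115,235,160,11)}.items():
    im=cv2.resize(cv2.imread(f"pics/{n}10.png")[y0:y1,x0:x1],None,fx=S,fy=S,interpolation=cv2.INTER_CUBIC)
    im=np.hstack([im,im]) if n=="side" else np.vstack([im])
    C=case_T(.473,.122,-.233)
    for th,col in((1.571,(0,255,0)),(1.63,(0,0,255)),(1.51,(255,0,0))):
        u=np.array([-np.cos(th),0,np.sin(th)]); v=np.array([np.sin(th),0,np.cos(th)]); h=np.array([.084,0,.111]); yy=np.array([0,-.15,0])
        poly(im,n,C([h+yy+.166*u+6e-3*v+[0,.2,0],h+yy+.166*u+6e-3*v, h+yy+.166*u-6e-3*v,h+yy+.166*u-6e-3*v+[0,.2,0]]),S,[x0,y0],col)
        poly(im,n,C([h+yy+.166*u+6e-3*v,h+yy+.01*u+6e-3*v]),S,[x0,y0],col)
    cv2.imwrite(f"pics/ov10_{n}.png",im)
E
```

```text
(no output)
```

View pics/ov10_side.png

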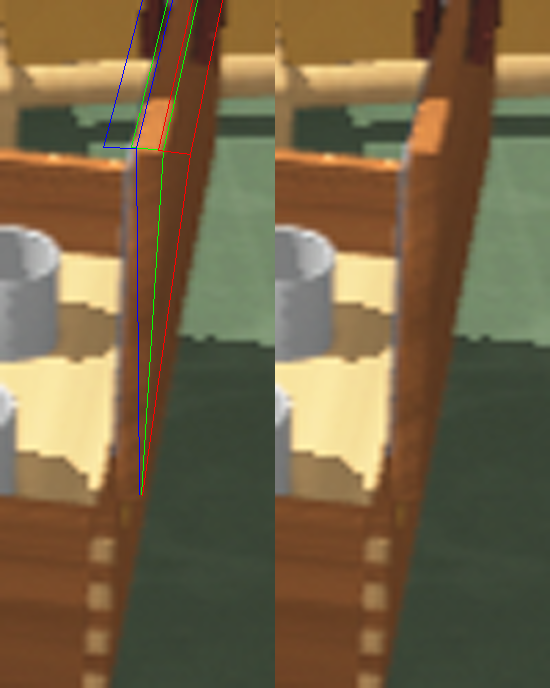

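View pics/ov10_top.png

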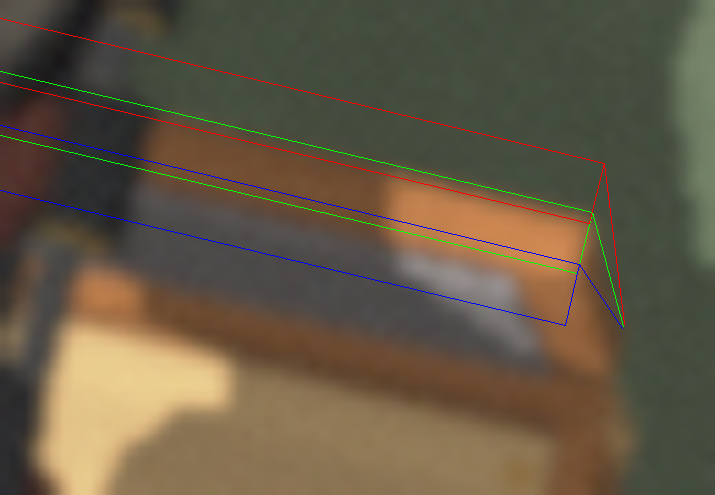

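The side overlay agrees with 1.571, and the top view hints the lid is a touch forward. I'll fit the angle per camera, using that camera's own case fit.

```bash
cat > lid.py <<'E'
import io,contextlib,sys
with contextlib.redirect_stdout(io.StringIO()):
    import fitcase as F
from h import *
from scipy.ndimage import map_coordinates
tag=sys.argv[1]
P={"top":(.4721,.1219,-.2328),"side":(.4744,.1224,-.2384)}
for n in("top","side"):
    F.ims[n]=cv2.imread(f"pics/{n}{tag}.png").astype(float)
    im=F.ims[n]; best=[]
    for nm,off,y0,y1 in(("back",.006,-.148,-.11),("front",-.006,-.148,-.11)):
        sc=[]
        for th in np.arange(1.50,1.64,.002):
            u=np.array([-np.cos(th),0,np.sin(th)]); v=np.array([np.sin(th),0,np.cos(th)]); h=np.array([.084,0,.111])
            pts=np.linspace(h+.166*u+off*v+[0,y0,0],h+.166*u+off*v+[0,y1,0],25)
            q=proj(n,case_T(*P[n])(pts)); t=q[-1]-q[0]; nn=np.array([-t[1],t[0]])/np.linalg.norm(t)
            g=0
            for ch in range(3):
                a,b=[map_coordinates(im[:,:,ch],[(q+k*nn)[:,1],(q+k*nn)[:,0]],order=1) for k in(-.7,.7)]
                g+=(a-b).mean()**2
            sc.append((g**.5,th))
        sc.sort(reverse=True); print(n,nm,[(round(float(a)),round(float(b),3)) for a,b in sc[:3]])
E
python3 lid.py 10
```

```text
top back [(68, 1.564), (68, 1.566), (67, 1.562)]
top front [(68, 1.638), (68, 1.636), (67, 1.634)]
side back [(96, 1.5), (94, 1.502), (94, 1.566)]
side front [(96, 1.572), (95, 1.574), (93, 1.638)]
```

```bash
python3 -m inch '[[0,0,0,0],[0,0,0,0],[0,0,0,0],[0,0,0,0]]' 255 20; python3 - <<'E'
from h import *
for n in("side","top"): cv2.imwrite(f"pics/{n}11.png",bot.capture(n)[:,:,::-1])
P={"top":(.4721,.1219,-.2328),"side":(.4744,.1224,-.2384)}; out=[]
for n,(x0,y0,x1,y1,S) in {"top":(165,150,225,200,8),"side":(240,115,290,175,8)}.items():
    im=cv2.resize(cv2.imread(f"pics/{n}11.png")[y0:y1,x0:x1],None,fx=S,fy=S,interpolation=cv2.INTER_CUBIC)
    b=case_T(*P[n])([[0,-.065,0]])[0]; poly(im,n,ring(b,.026,.097),S,[x0,y0],(0,255,0)); poly(im,n,ring(b,.026,.107),S,[x0,y0],(0,0,255)); out.append(cv2.resize(im,(390,400)))
cv2.imwrite("pics/ov11.png",np.hstack(out))
E
python3 lid.py 11; python3 go.py .5443 .0588 .289 -13.35
```

```text
time_s: 20.68
ee_pos: [0.5448, 0.059, 0.2904]
eef_rot: [0.784, 0.621, -0.011, -0.003]
force: [0.1, -0.1, -0.6]
finger_gap: 0.0117
top back [(68, 1.566), (68, 1.564), (67, 1.568)]
top front [(68, 1.638), (68, 1.636), (66, 1.634)]
side back [(97, 1.5), (96, 1.502), (93, 1.566)]
side front [(96, 1.572), (96, 1.574), (93, 1.638)]
t 20.77 p [0.5448 0.059  0.2904] jaw -13.3 F [ 0.6 -0.3 -0.6] gap 0.0122 tilt 1.26
tool delta [-0.0003 -0.0004  0.0014] roll units 0.01
```

View pics/ov11.png

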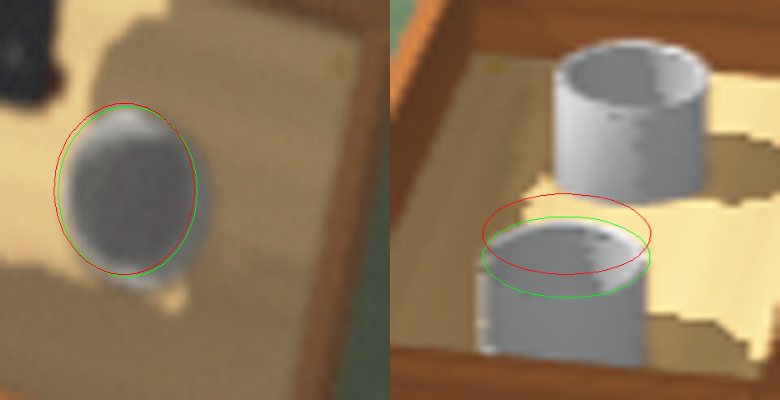

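View pics/side11.png

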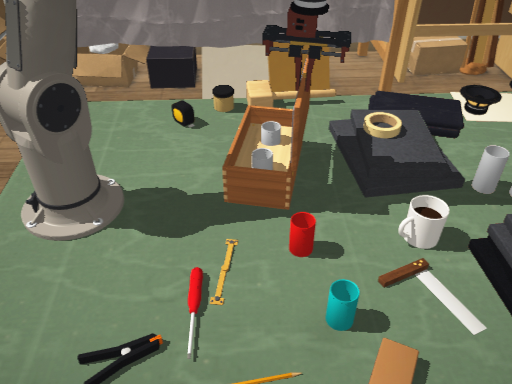

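The tube rim matches the 97 mm home ring (side crop 565,257), the lid is held straight up, and the stay, screwdriver and look-alikes haven't moved. Handing in.

```bash
python3 -c "
from cell import bot
print(bot.finish_job())"
```

```text
the job is handed in; nothing more can be done
None
```

The tube is loaded in the case and the lid is held straight up in the gripper. I handed the job in at about 20.8 s.

- **Tube:** I lowered the grey tube into the empty bore until it met the bottom, with about 20 N of seating force. I then let it go. Its rim matches the height of a tube fully home (97 mm) in the side picture.
- **Lid:** I pushed it up between the open fingers, closed on its edge near upright, and finished gripping it at 20 N with the pads 12 mm apart. It stayed still for the last half second before hand-in.
- **Lid angle:** The camera fits gave 1.564 to 1.574 rad, against 1.571 for straight up. Two of the four edge fits first locked onto the neighbouring edge. For the side camera's back edge I used its next match (1.566). The top camera's front edge gave no usable reading.
- **Small disagreements:** The tool ended about 1.3° off vertical. The two cameras place the case about 2 mm apart.
- **Left alone:** The brass stay, the screwdriver and the red and turquoise look-alikes are where they were.

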